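# Snap a pipe collar shut with pliers

## Task

The orange hinged collar on the dust-pipe coupling is still open. Take the red-handled pliers out of the wooden tool block, set their jaws over the collar's two upright lugs and squeeze, gently enough not to crack the plastic, until the collar clicks and stays shut; then stand the pliers back in their pocket in the block. Work the collar with the pliers only, never with the fingers, and leave the things around it where they are.

Things in the scene. Friction and masses are not known exactly. Their poses are not given: they have to be found in the camera images.
- pliers: Sprung hose-clip pliers, loose, 0.25 kg, nose down. Origin: rivet, on the centre line; z up to the handles, y across them (the closing line). Free: handles 65 mm over their outer faces 70 mm above the rivet (grip there, at 63 to 77), tops 107 above; round jaw pads (8 thick) 36 mm apart 41 below; tips 50 below; jaws 14 wide, 57 over their outsides. As they close z leans by half the joint.
- pliers_arm (a joint): Hinge of the pliers: 0 sprung open, grows as they close (rad). 0.1 brings the grip faces 7 mm nearer (65 mm at 0) and the jaw pads 4 mm (36 mm at 0). The spring pushes each handle out with 5 N at 0 and 8 N at 0.5, which is enough to carry them by at 60 mm.
- collar: Fixed half of the orange collar round a horizontal grey pipe, fixed to the coupling. Origin on the bench under the lugs; x along the pipe towards the black housing, y across it from the moving lug to the fixed lug. Pipe axis 58 mm up, top of the band 82 mm.
- fixed_lug (a point): Middle of the outer (+y) face of the fixed lug, 93 mm above the bench. Lug 16 mm along the pipe, 5 mm thick, 23 mm tall, upright. It does not give: the jaws close on it one-sidedly, so the pliers drift up to 6 mm towards it. A lug cracks above about 25 N.
- moving_lug (a point): Middle of the outer (-y) face of the moving lug, same size, opposite the fixed lug. The outer faces stand 26 to 27 mm apart at the start and 16 to 22 mm when shut. A lug cracks above about 25 N.
- clasp (a joint): Swing of the collar's moving half on its hinge under the pipe (rad; 0.01 is 0.6 mm at the lug): 0 wide open, starts at 0 to 0.015, grows as it shuts. A pawl rides over a barb at 12 to 15 N on the lug (13 to 15 N per handle, spring included), snaps in by 1 to 2 mm as the force drops, then it is solid. Shut is 0.083 to 0.18, hidden, new each time. Unlatched, it springs back below 0.04.
- coupling: Dust-pipe coupling, fixed: plywood base 150 x 104 x 12 mm, black housing 93 mm tall behind the collar, grey pipe 34 mm thick with its open end on the -x side. Origin on the bench under the lugs, axes as collar.
- tool_block: Wooden block 78 x 116 x 50 mm, fixed, with the pliers' pocket in the middle and three driver bits 14 to 20 mm tall in a row 26 mm to its -x side. Origin under its centre; y along the pocket's length.
- pocket (a point): Centre of the mouth of the pliers' pocket, on top of the block (50 mm up). Pocket 18 mm (x) by 62 mm (y), 36 mm deep, edges bevelled. Pliers stand on their tips on its floor: the rivet is then 14 mm above this point.
- screw_carton: Small brown carton, 61 x 90 x 55 mm, bystander. Origin under its centre.
- tape_measure: Yellow tape measure, 38 x 87 x 73 mm, bystander. Origin under its centre.
- spring_clamp: Black spring clamp lying flat, 74 x 138 x 24 mm, bystander. Origin under its centre.
- sanding_block: Brown sanding block, 68 x 110 x 30 mm, bystander. Origin under its centre.
There are look-alikes about, which are no part of the job. What is shaped like the pliers but green or pink is not meant.

How it is judged:
On the way, in this order (a step that is already met when the one before it is completed fails the run):
1. the pliers' jaws are over the two lugs, the collar still open (horizontal distance between pliers and fixed_lug below 0.024 m and horizontal distance between pliers and moving_lug below 0.024 m and height (world z) of pliers below 0.152 m and value of joint clasp below 0.04 rad), for 0.1 s.
2. the collar has clicked and stays shut with the pliers lifted off it (value of joint clasp above 0.07 rad and distance between pliers and fixed_lug above 0.08 m and contact force between pliers and collar below 0.1 N), for 0.2 s.
At the end, for the whole second after the job is handed in: The collar is latched shut (clasp above 0.07 rad) and the pliers stand at rest in their pocket: rivet within 10 mm of its centre line and less than 22 mm above its mouth, leaning less than 0.2 rad (value of joint clasp above 0.07 rad and horizontal distance between pliers and pocket below 0.01 m and z of pliers in the frame of pocket below 0.022 m and angle between pliers's own z axis and vertical below 0.2 rad and linear speed of pliers below 0.02 m/s); the robot touches nothing.
It fails at once if a lug is cracked: the pliers press on either half of the collar with over 25 N (contact force between pliers and clasp above 25 N or contact force between pliers and collar above 25 N).
It fails at once if the robot itself pushes on the collar (contact force between any of the fingers, the arm and clasp above 1 N or contact force between any of the fingers, the arm and collar above 1 N).
It fails at once if a bystander is moved by over 25 mm (distance of any of screw_carton, tape_measure, spring_clamp, sanding_block from where it was at the start of the episode above 0.025 m).
It also fails if it takes over 64 s, if anything falls off the work surface, if the arm or the gripper's body presses on something with over 40 N, if the wrist force passes 120 N, or if a joint passes its speed limit or range.

## Robot

A 6-joint arm with a two-finger parallel gripper is mounted at the origin on the work surface; the furniture and walls round the work are solid. World frame = base frame: x ahead of the robot, y to its left, z up, the work surface at z = 0. Lengths are in m, angles in rad, forces in N, time in s.
With the tool pointing down it reaches from about 0.35 to 0.85 m from the base axis. Payload 8.1 kg.
Tool frame: the origin (TCP) lies between the finger pads; the fingertips stand 11 mm ahead of it and the grasp point (between the pads) lies 8 mm behind it; z points along the fingers, y is the line along which they close (so a half turn about z gives the same grasp; the last joint's range is limited). The gripper opens to 85 mm and grips with 20 to 120 N. Pads are 22 mm wide; open, the fingers measure 114 mm over their backs; the gripper's body (76 mm by 85 mm) begins 54 mm behind the grasp point. The pads swing forward as they close: fully open they stand 13 mm farther back than shut.
Start: joints at [-1.345, 0.13, 1.488, -0, 1.523, -0.085], TCP at [0.184, -0.571, 0.242] pointing down, gripper open.
Joint ranges: [-2.96, 2.96], [-0.89, 2.26], [0.02, 2.5], [-1.34, 4.48], [0, 2.73], [-2.66, 2.66]. Speed limits (rad/s): [2.39, 2.39, 2.79, 3.14, 3.14, 3.14].

## Interface

Orientations are given as a rotation vector (axis times angle).
In Python, from rig import sensors, get_image, get_calibration, manip gives the robot as it stands.
- The arm moves only by the tool play_rows, never from a script. Its argument "increments" is a list of rows, each a list of 5 numbers: the closure, from -1 (fully open) to 1 (shut), so that 0 is half open, then the shift along the tool's x, y, z in m, then the turn about the tool's z in rad. A call has exactly 5 rows; each row shifts and turns the commanded pose from where the row before left it, along the tool's axes as they then stand; what a row does not reach is not made up. A row lasts 1/10 s, in which the tool goes at most 50 mm and 8.59 degrees, less where a joint would pass 70% of its speed; a pose out of reach is approached as far as the arm can. A call with a gripper value outside its range is refused whole. The fingers move at their own pace and stop on an object; the grip force is fixed at half the most. Time passes only in rows, so rows that do not move let the fingers close, or fill a call up. It gives the time, the measured TCP pose, the force, the opening and the grip force at its end, in the units of the state.
- sensors.observe(): the state, without advancing time (a new reading comes with each control period).
- get_image(name): name is "scene" or "top"; returns the picture (480x640x3 uint8, blue, green, red); there is no depth.
- get_calibration(name): a dict with "K" (3x3 intrinsics, pixels), "view" (4x4, takes a point from world to camera coordinates). Camera axes: x right, y down, z forward; pixel columns grow to the right and rows downward; lengths in m; the calibration is good to about 2 mm. A picture is of the moment at which its call begins. get_calibration takes no time and is no camera call.
- manip.hand_in(): hands the job in; it is judged then, once.
The state is a dict: "time_s": time; "joint_positions": joint angles; "qd": joint speeds; "joint_efforts": joint torques, N m; "eef_pos": TCP position; "ee_rot": TCP orientation; "ft_force": force on the tool from outside, world axes, zero at the start; "moment": the same for the moment, N m; "width": finger opening in m; "finger_force": force on a finger pad.
Only numpy, scipy, OpenCV 4.12 (cv2) and the standard library are available. Lean on these libraries where they do the work, as an engineer would, in place of code of your own. Each camera call takes 0.05 s, during which the arm holds its last target. There are 200 camera calls.

## Working session

There is one attempt and no reset: what is moved stays moved. The work goes in short steps, Python scripts to look and compute and a tool call to move; the robot and the scene stay as the last step left them, time stands still between calls to the robot, and variables do not carry over. Pictures are saved under pics/ and viewed, at most 11 in all, crops included, and the job is handed in when it is done.

Besides the shell and the picture viewer there is one more tool, called after "Call:" by a JSON object that holds its "fn" and its "kwargs". play_rows: Moves the arm, as the interface text tells. Its arguments: {"type":"object","properties":{"increments":{"type":"array"}},"required":["increments"]}

```bash
mkdir -p pics; ls
python3 - <<'E'
from rig import sensors,get_image,get_calibration
import cv2,numpy as np
for n in("scene","top"):
    cv2.imwrite(f"pics/{n}0.png",get_image(n)); c=get_calibration(n); print(n,np.round(c["K"],1).tolist(),np.round(c["view"],4).tolist())
s=sensors.observe(); print({k:np.round(v,3).tolist() for k,v in s.items()})
E
```

```text
pics
scene [[514.9, 0.0, 318.4], [0.0, 514.9, 245.8], [0.0, 0.0, 1.0]] [[-0.7826, -0.6224, -0.0141, 0.3639], [-0.4109, 0.5334, -0.7393, 0.2063], [0.4677, -0.5727, -0.6732, 1.0991], [0.0, 0.0, 0.0, 1.0]]
top [[455.4, 0.0, 321.5], [0.0, 455.4, 240.4], [0.0, 0.0, 1.0]] [[-0.02, -0.9998, -0.0031, 0.0383], [-0.9949, 0.0202, -0.0985, 0.4348], [0.0985, 0.0011, -0.9951, 1.234], [0.0, 0.0, 0.0, 1.0]]
{'time_s': 0.1, 'joint_positions': [-1.345, 0.131, 1.489, -0.0, 1.523, -0.085], 'qd': [-0.0, -0.002, -0.003, -0.001, 0.002, -0.0], 'joint_efforts': [0.001, -57.095, -50.194, -0.0, 0.008, 0.0], 'eef_pos': [0.183, -0.571, 0.241], 'ee_rot': [-3.102, -0.486, 0.0], 'ft_force': [-0.21, 0.747, -0.071], 'moment': [0.016, 0.012, 0.034], 'finger_force': 0.0, 'width': 0.085}
```

View pics/scene0.png

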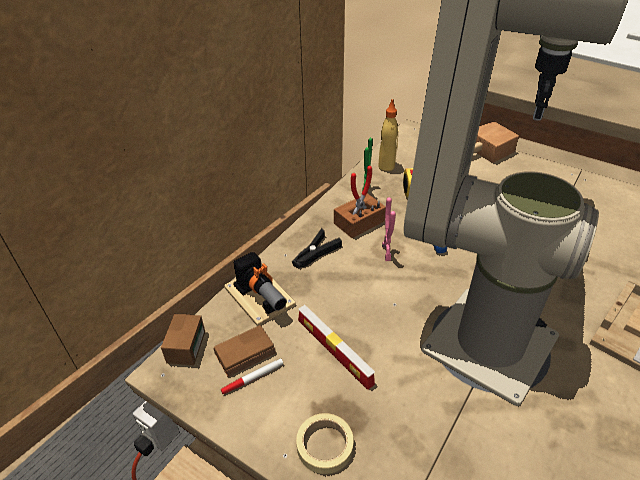

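View pics/top0.png

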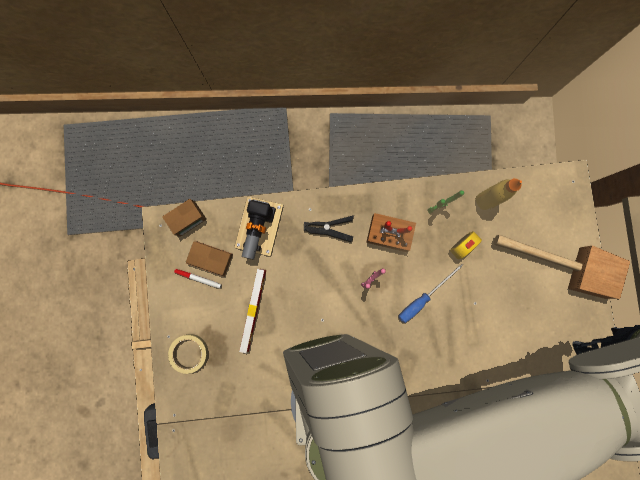

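Scene: red pliers in the block at about (361,190), with look-alikes in green (369,155) and pink (389,230). Top: red (392,230), green (446,200), pink (372,280). The red ones, standing in the wooden block, fit the description. The collar is at scene (262,275) and top (257,228). I'll confirm this in one enlarged crop.

Run:
```python
import cv2,numpy as np
s=cv2.imread("pics/scene0.png");t=cv2.imread("pics/top0.png")
z=lambda i,x,y,w,h:cv2.resize(i[y:y+h,x:x+w],(400,300),interpolation=cv2.INTER_CUBIC)
cv2.imwrite("pics/crop1.png",np.vstack([np.hstack([z(s,320,160,100,75),z(t,350,200,80,60)]),np.hstack([z(s,215,245,100,75),z(t,220,192,80,60)])]))
```

```text
(no output)
```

View pics/crop1.png

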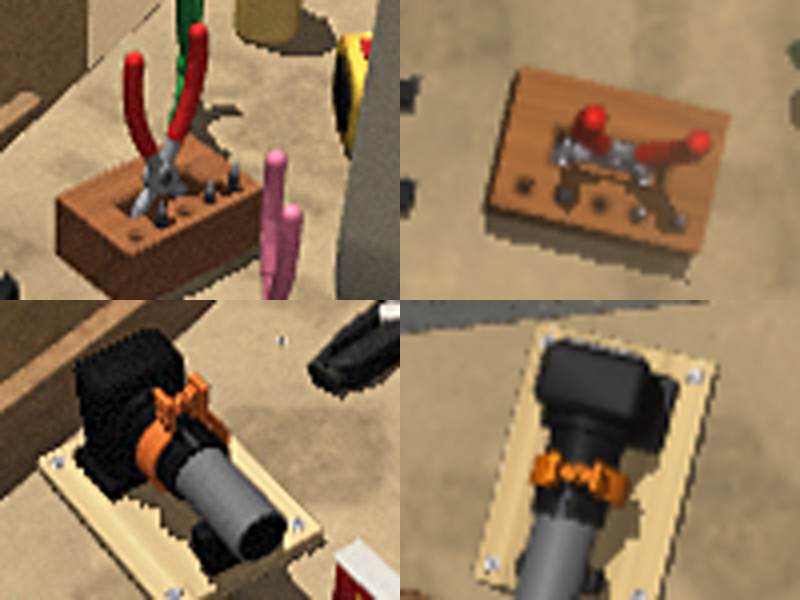

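The crop confirms it: red handles with the jaws in the wooden block, bits on the side nearer the robot. The handle tips are at scene (353,175) and (369.5,168), and at top (388.6,223) and (410,228). The collar's lugs are at about scene (257,270) and (265,266).

```bash
cat > h.py <<'E'
import numpy as np,cv2
from rig import sensors,get_image,get_calibration
C={n:get_calibration(n) for n in("scene","top")}
def ray(n,p):
    K,V=np.array(C[n]["K"]),np.array(C[n]["view"]);R=V[:3,:3]
    return -R.T@V[:3,3], R.T@np.linalg.solve(K,[p[0],p[1],1])
def plane(n,p,z):
    o,d=ray(n,p); return o+d*(z-o[2])/d[2]
def tri(ps,pt):
    P=[np.array(C[n]["K"])@np.array(C[n]["view"])[:3] for n in("scene","top")]
    X=cv2.triangulatePoints(P[0],P[1],np.float64(ps).reshape(2,1),np.float64(pt).reshape(2,1))[:,0];return X[:3]/X[3]
def proj(n,X):
    q=np.array(C[n]["K"])@(np.array(C[n]["view"])[:3]@np.append(X,1));return q[:2]/q[2]
E
python3 - <<'E'
from h import *
np.set_printoptions(precision=4,suppress=True)
s=cv2.imread("pics/scene0.png");t=cv2.imread("pics/top0.png")
print("tips",tri((353.3,174.8),(388.6,223.4)),tri((369.5,167.8),(409.8,228.4)))
c=[plane("top",p,.05) for p in((374.4,213.4),(415.6,223),(410,249),(368,241))]
for i in range(4): print("blk",c[i],np.linalg.norm(c[i]-c[i-3]), np.arctan2(*(c[i-3]-c[i])[1::-1]))
def comps(im,lo,hi,roi,n):
    x,y,w,h=roi;m=cv2.inRange(cv2.cvtColor(im[y:y+h,x:x+w],cv2.COLOR_BGR2HSV),lo,hi)
    k,l,st,ce=cv2.connectedComponentsWithStats(m)
    for i in range(1,k):
        if st[i,4]>4: print(n,st[i],ce[i]+[x,y])
    return m
for im,n,r in((s,"scene",(320,155,70,60)),(t,"top",(360,200,70,60))):
    comps(im,(0,190,90),(6,255,255),r,"red "+n)
mo=comps(s,(5,190,120),(20,255,255),(235,250,50,50),"or s")
mo2=comps(t,(5,190,120),(20,255,255),(235,210,50,40),"or t")
pl=[plane("top",p,.012) for p in((247.4,196.4),(283.4,204.4),(235,249))]
print(pl,np.linalg.norm(pl[0]-pl[1]),np.linalg.norm(pl[0]-pl[2]),np.arctan2(*(pl[0]-pl[2])[1::-1]))
z=lambda i,x,y,w,h:cv2.resize(i[y:y+h,x:x+w],(400,400),interpolation=cv2.INTER_NEAREST)
cv2.imwrite("pics/crop2.png",np.hstack([z(s,240,253,40,40),z(t,240,208,40,40)]))
E
```

```text
tips [ 0.4595 -0.1358  0.1645] [ 0.4462 -0.1876  0.1632]
blk [ 0.5031 -0.1152  0.05  ] 0.11406745090337782 -1.8232316598775455
blk [ 0.4746 -0.2256  0.05  ] 0.07236863885273469 2.8920017378419396
blk [ 0.4045 -0.2077  0.05  ] 0.11467269650397947 1.361025414703997
blk [ 0.4283 -0.0956  0.05  ] 0.07725986956723592 -0.25625425184113476
red scene [ 42  11  10  30 102] [367.4412 180.0784]
red scene [31 18  8 25 62] [353.7419 184.1935]
red top [26 21  6  8 28] [388.5357 223.9643]
red top [48 27  4  3 10] [409.5 227.8]
or s [ 14  14  18  25 114] [255.4912 275.5088]
or t [11 12 19 10 73] [254.7945 226.4247]
[array([0.5645, 0.235 , 0.012 ]), array([0.5397, 0.1343, 0.012 ]), array([0.4171, 0.27  , 0.012 ])] 0.10376684631489179 0.15146189514472078 -0.2331564198400167
```

View pics/crop2.png

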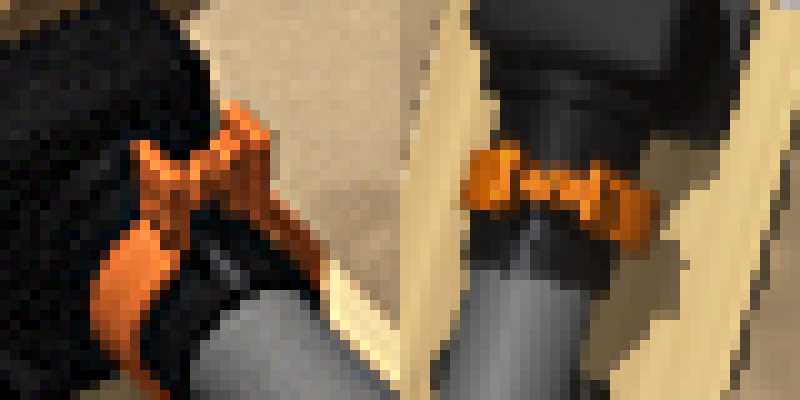

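Run:
```python
from h import *
np.set_printoptions(precision=4,suppress=True)
y=-.236;ex=np.array([np.cos(y),np.sin(y),0]);ey=np.array([-ex[1],ex[0],0])
P=plane("top",(254.5,225.5),.1045)
print("P",P)
for n in C:
    print(n,proj(n,P),"16mm x",proj(n,P+.016*ex)-proj(n,P),"5mm y",proj(n,P+.005*ey)-proj(n,P),"26y",proj(n,P+.026*ey)-proj(n,P),"z23",proj(n,P+[0,0,.023])-proj(n,P), ray(n,(0,0))[0])
# plate corners: centroid line across centre
pl=[plane("top",p,.012) for p in((247.4,196.4),(283.4,204.4),(235,249))]
c=(pl[1]+pl[2])/2;print("plate centre",c, "P rel",(P-c)@ex,(P-c)@ey)
s=cv2.imread("pics/scene0.png");t=cv2.imread("pics/top0.png")
hs=lambda im,r:print(cv2.cvtColor(im[r[1]:r[3],r[0]:r[2]],cv2.COLOR_BGR2HSV)[:,:,2])
hs(s,(252,262,268,278));hs(t,(246,221,267,234))
```

```text
P [0.4693 0.2018 0.1045]
scene [259.1508 265.7063] 16mm x [-3.9496 -3.9459] 5mm y [-1.9123  1.0018] 26y [-10.0273   5.2529] z23 [-0.9716 -7.5609] [-0.1445  0.7459  0.8976]
top [254.5 225.5] 16mm x [ 1.4128 -5.9937] 5mm y [-1.8835 -0.4107] 26y [-9.7899 -2.1349] z23 [-1.358  -1.1886] [0.3118 0.0281 1.2709]
plate centre [0.4784 0.2021 0.012 ] P rel -0.008799673683172663 -0.002493456588054366
[[ 19  19  17  23   8  13  13   5  11 173 213 198 202 205 203 210]
 [ 16   6  17  14   1  10  16   1   5 128 255 244 185 197 203 203]
 [  8   3  19  18  20  11  12  18   6 104 181 255 235 184 200 203]
 [ 17   1  13  19   8  21   5   7   9  97 118 183 255 235 187 205]
 [ 24  23  22  21  13  22  20  12   0 124 246 166 182 255 236 146]
 [ 30 150 255 108   9  19  16   6  26 255 243 250 133 188 150 163]
 [ 13 102 255 255  91   5   2 169 190 172 255 159 101 111  81 168]
 [  9  47 188 255 254 168 112 255 209 176 198  72  86 124  92 162]
 [ 11  54 174 177 255 255 183 255 130 145 119  97  91 115  91 159]
 [ 26  38 127 158 180 167 156 180  88  92 114  96  92 122  93 203]
 [ 27  25 138 124 165  83 112 186  97 
[... 822 characters left out ...]
8 224 236  77 232 237 226 176 208 237 215 234 100 185 144  96
  119 105 101]
 [146 180 200 231 222  75 119 207 214  98 230 229 218 228  82 101 177 159
  141 107 100]
 [146 147 191 142 108  66  29  82  48  94 115 123 238 174 104 101 172 156
  133  96  95]
 [179  31  27  67  41  40  20  49  29  28  20  48 226 150 104 101 171 151
  126  81  99]
 [199  30  23  24  28  17  35  88  51  24  20  33  94  90 102 115 164 146
  121  87 125]
 [153  27  25  25  29  24  66  83  48  36  29  20  31  74  88 166 154 138
  109  88 199]
 [108  26  25  27  33  46  81  41  45  33  28  27  25  22  24  51 114 114
   97  96 100]
 [ 78  28  26  29  36  54  89  48  42  30  28  28  27  22  22  42  96  90
   90 101  99]]
```

The lug-top strips average to top (254.5,225.5), which puts the collar at about (0.469, 0.202) with yaw -0.236. The pliers' rivet is at (0.453,-0.162) with yaw -0.25, and the block centre agrees. Next I move above the pliers.

Call:
{"fn": "play_rows", "kwargs": {"increments": [[-1, 0.0255, -0.0205, 0, 0], [-1, 0.0255, -0.0205, 0, 0], [-1, 0.0255, -0.0205, 0, 0], [-1, 0.0255, -0.0205, 0, 0], [-1, 0.0255, -0.0205, 0, 0]]}}

```text
time_s: 0.6
eef_pos: [0.2739, -0.4333, 0.2418]
ee_rot: [-3.103, -0.486, 0.0]
ft_force: [0.0, 0.3, -0.4]
width: 0.0853
finger_force: 0.0
```

Call:
{"fn": "play_rows", "kwargs": {"increments": [[-1, 0.0255, -0.0205, 0, 0], [-1, 0.0255, -0.0205, 0, 0], [-1, 0.0255, -0.0205, 0, 0], [-1, 0.0255, -0.0205, 0, 0], [-1, 0.0255, -0.0205, 0, 0]]}}

```text
time_s: 1.1
eef_pos: [0.364, -0.2967, 0.2419]
ee_rot: [-3.103, -0.486, 0.0]
ft_force: [0.1, 0.0, 0.1]
width: 0.0851
finger_force: 0.0
```

Call:
{"fn": "play_rows", "kwargs": {"increments": [[-1, 0.0255, -0.0205, 0, 0], [-1, 0.0255, -0.0205, 0, 0], [-1, 0.0255, -0.0205, 0, 0], [-1, 0.0255, -0.0205, 0, 0], [-1, 0.0255, -0.0205, 0, 0]]}}

```text
time_s: 1.6
eef_pos: [0.454, -0.1602, 0.2419]
ee_rot: [-3.103, -0.486, 0.001]
ft_force: [0.3, -0.5, 0.4]
width: 0.0854
finger_force: 0.0
```

Call:
{"fn": "play_rows", "kwargs": {"increments": [[-1, 0, 0, 0, 0.14], [-1, 0, 0, 0, 0.14], [-1, 0, 0, 0, 0.14], [-1, 0, 0, 0, 0.139], [-1, 0, 0, 0, 0]]}}

```text
time_s: 2.1
eef_pos: [0.4534, -0.1613, 0.2418]
ee_rot: [-3.117, 0.392, 0.001]
ft_force: [0.5, -0.4, 0.4]
width: 0.0853
finger_force: 0.0
```

```bash
cat >> h.py <<'E'
def st(goal=None):
    s=sensors.observe();r=np.array(s["ee_rot"]);R=cv2.Rodrigues(r)[0]
    yaw=np.arctan2(R[1,0],R[0,0]);p=np.array(s["eef_pos"])
    print("t",round(s["time_s"],2),"tcp",p.round(4),"yaw",yaw.round(4),"tilt",R[:2,2].round(4),"q6",round(s["joint_positions"][5],2),"w",round(s["width"],4),"ff",round(s["finger_force"],2),"ft_tool",(R.T@np.array(s["ft_force"])).round(2))
    if goal is not None: print("tool-axes to go",(R.T@(np.array(goal)-p)).round(4))
E
python3 -c "
from h import *
st((.4529,-.1617,.126))"
```

```text
t 2.1 tcp [ 0.4534 -0.1613  0.2418] yaw -0.2503 tilt [-0.0008  0.0003] q6 1.37 w 0.0853 ff 0.0 ft_tool [ 0.57  0.24 -0.36]
tool-axes to go [-0.0003  0.0005  0.1158]
```

Call:
{"fn": "play_rows", "kwargs": {"increments": [[-1, 0, 0, 0.03, 0], [-1, 0, 0, 0.03, 0], [-1, 0, 0, 0.03, 0], [-1, 0, 0, 0.02, 0], [-1, 0, 0, 0.01, 0]]}}

```text
time_s: 2.6
eef_pos: [0.4521, -0.1608, 0.1197]
ee_rot: [-3.117, 0.383, 0.006]
ft_force: [-0.2, 0.2, -0.3]
width: 0.0855
finger_force: 0.0
```

Call:
{"fn": "play_rows", "kwargs": {"increments": [[-0.5, 0, 0, 0, 0], [-0.45, 0, 0, 0, 0], [-0.42, 0, 0, 0, 0], [-0.42, 0, 0, 0, 0], [-0.42, 0, 0, 0, 0]]}}

```text
time_s: 3.1
eef_pos: [0.4554, -0.1625, 0.1251]
ee_rot: [3.116, -0.387, 0.007]
ft_force: [-0.4, 0.7, 6.7]
width: 0.0607
finger_force: 8.4
```

Run:
```python
from h import *
st((.4529,-.1617,.122))
s=get_image("scene");t=get_image("top");cv2.imwrite("pics/s2.png",s);cv2.imwrite("pics/t2.png",t)
cv2.imwrite("pics/crop3.png",np.hstack([cv2.resize(s[135:235,310:410],(400,400),interpolation=2),cv2.resize(t[180:260,350:430],(400,400),interpolation=2)]))
```

```text
t 3.1 tcp [ 0.4554 -0.1625  0.1251] yaw -0.2473 tilt [ 0.0042 -0.0022] q6 1.37 w 0.0607 ff 8.37 ft_tool [-0.56 -0.52 -6.75]
tool-axes to go [-0.0027 -0.0001  0.003 ]
```

View pics/crop3.png

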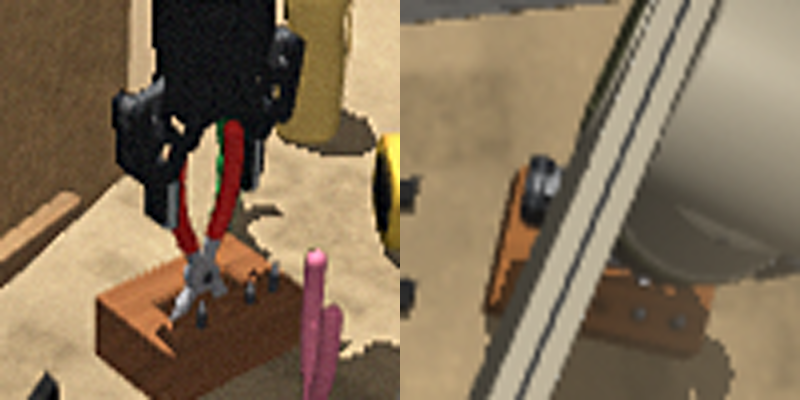

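The crop shows the red handles between the finger pads, with the jaws still in the pocket (scene about (361,205)). I'll let it settle and read the forces again.

Call:
{"fn": "play_rows", "kwargs": {"increments": [[-0.42, 0, 0, 0, 0], [-0.42, 0, 0, 0, 0], [-0.42, 0, 0, 0, 0], [-0.42, 0, 0, 0, 0], [-0.42, 0, 0, 0, 0]]}}

```text
time_s: 3.7
eef_pos: [0.4554, -0.1625, 0.125]
ee_rot: [3.116, -0.387, 0.007]
ft_force: [-0.2, 0.3, 7.2]
width: 0.0607
finger_force: 8.4
```

```bash
python3 -c "
from h import *
st((.4529,-.1617,.122))"
```

```text
t 3.7 tcp [ 0.4554 -0.1625  0.125 ] yaw -0.2474 tilt [ 0.0042 -0.0022] q6 1.37 w 0.0607 ff 8.37 ft_tool [-0.23 -0.27 -7.24]
tool-axes to go [-0.0026 -0.0001  0.003 ]
```

Call:
{"fn": "play_rows", "kwargs": {"increments": [[-0.42, 0, 0, -0.003, 0], [-0.42, 0, 0, -0.01, 0], [-0.42, 0, 0, -0.015, 0], [-0.42, 0, 0, -0.02, 0], [-0.42, 0, 0, -0.02, 0]]}}

```text
time_s: 4.2
eef_pos: [0.4536, -0.1614, 0.192]
ee_rot: [-3.117, 0.389, -0.0]
ft_force: [0.1, -0.1, -2.1]
width: 0.0607
finger_force: 4.5
```

Call:
{"fn": "play_rows", "kwargs": {"increments": [[-0.42, 0, 0, -0.03, 0], [-0.42, 0, 0, -0.03, 0], [-0.42, 0, 0, -0.01, 0], [-0.42, 0, 0, 0, 0], [-0.42, 0, 0, 0, 0]]}}

```text
time_s: 4.7
eef_pos: [0.4532, -0.1613, 0.2593]
ee_rot: [-3.117, 0.389, 0.002]
ft_force: [-0.3, 1.1, -2.5]
width: 0.0609
finger_force: 4.5
```

Run:
```python
from h import *
st((.4693,.2018,.26))
s=get_image("scene");cv2.imwrite("pics/s3.png",s)
p=proj("scene",(.4554,-.1625,.2));x,y=(p-[40,50]).astype(int);print(x,y)
cv2.imwrite("pics/crop4.png",cv2.resize(s[y:y+100,x:x+90],(540,600),interpolation=2))
```

```text
t 4.7 tcp [ 0.4532 -0.1613  0.2593] yaw -0.2481 tilt [-0.0011  0.0006] q6 1.37 w 0.0609 ff 4.52 ft_tool [-0.52 -0.96  2.54]
tool-axes to go [-0.0736 -0.3559 -0.0005]
321 108
```

View pics/crop4.png

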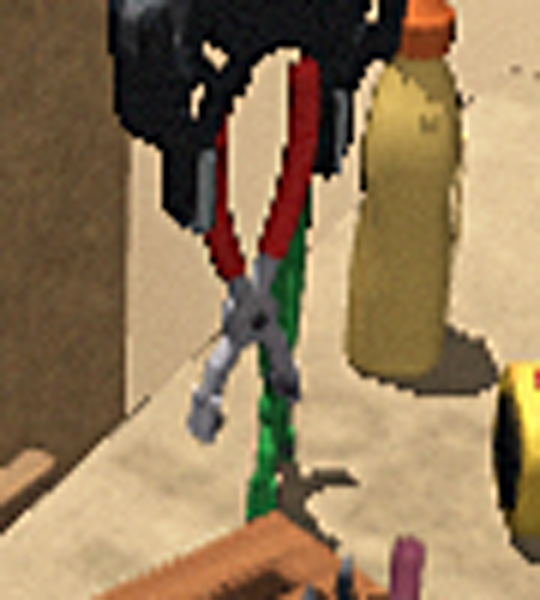

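The pliers are lifted clear of the pocket and hang straight, with the rivet at about scene (364.3,161.3).

Run:
```python
from h import *
np.set_printoptions(precision=4,suppress=True)
print("lug tops mid",tri((259.55,266.5),(254.45,225.5)),"F",tri((255.2,268.6),(250.2,224.5)),"M",tri((263.9,264.5),(258.7,226.5)))
for z in(.193,.198,.203,.208): print(z,proj("scene",np.array((.4532-.008*.97,-.1613+.008*.25,z))))
print(plane("scene",(259.55,266.5),.1045))
```

```text
lug tops mid [0.469  0.2018 0.1023] F [0.4718 0.2127 0.1027] M [0.4663 0.1909 0.1017]
0.193 [363.783  162.8282]
0.198 [363.8749 161.1033]
0.203 [363.9672 159.3692]
0.208 [364.0601 157.6259]
[0.4669 0.2031 0.1045]
```

Call:
{"fn": "play_rows", "kwargs": {"increments": [[-0.42, -0.006, -0.03, 0, 0], [-0.42, -0.006, -0.03, 0, 0], [-0.42, -0.006, -0.03, 0, 0], [-0.42, -0.006, -0.03, 0, 0], [-0.42, -0.006, -0.03, 0, 0]]}}

```text
time_s: 5.25
eef_pos: [0.4603, -0.0075, 0.2582]
ee_rot: [-3.117, 0.389, 0.005]
ft_force: [1.0, -0.6, -1.7]
width: 0.0609
finger_force: 4.6
```

Call:
{"fn": "play_rows", "kwargs": {"increments": [[-0.42, -0.006, -0.03, 0, 0], [-0.42, -0.006, -0.03, 0, 0], [-0.42, -0.006, -0.03, 0, 0], [-0.42, -0.006, -0.03, 0, 0], [-0.42, -0.006, -0.03, 0, 0]]}}

```text
time_s: 5.75
eef_pos: [0.4681, 0.1451, 0.2581]
ee_rot: [3.116, -0.389, -0.005]
ft_force: [-0.0, -0.3, -2.6]
width: 0.0604
finger_force: 4.6
```

Call:
{"fn": "play_rows", "kwargs": {"increments": [[-0.42, -0.006, -0.03, 0, 0], [-0.42, -0.007, -0.025, 0, 0], [-0.42, 0, 0, 0, -0.012], [-0.42, 0, 0, 0, 0], [-0.42, 0, 0, 0, 0]]}}

```text
time_s: 6.25
eef_pos: [0.4697, 0.1998, 0.2591]
ee_rot: [3.118, -0.371, -0.003]
ft_force: [-0.4, 0.1, -1.8]
width: 0.0604
finger_force: 4.5
```

Run:
```python
from h import *
st((.4693,.2018,.26))
s=get_image("scene");t=get_image("top");cv2.imwrite("pics/s4.png",s);cv2.imwrite("pics/t4.png",t)
x,y=218,200
cv2.imwrite("pics/crop5.png",np.hstack([cv2.resize(s[y:y+100,x:x+80],(480,600),interpolation=0),cv2.resize(t[190:280,230:278],(320,600),interpolation=0)]))
```

```text
t 6.25 tcp [0.4697 0.1998 0.2591] yaw -0.2367 tilt [-0.0018 -0.001 ] q6 2.11 w 0.0604 ff 4.54 ft_tool [-0.38 -0.03  1.81]
tool-axes to go [-0.0008 -0.0019 -0.0009]
```

View pics/crop5.png

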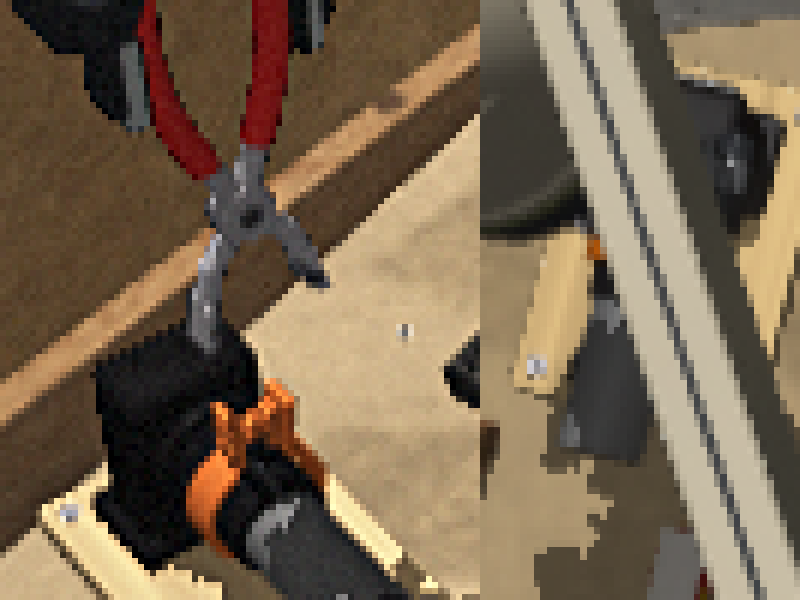

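Scene crop: the rivet is at (259.8,235.8) and the jaw tips at (251.8,257.5) and (271,246.7). The lugs, still open, are below at (255,269) and (264,264.5). I'll check the pliers' sideways offset against the TCP.

Run:
```python
from h import *
np.set_printoptions(precision=4,suppress=True)
y=-.2367;ex=np.array([np.cos(y),np.sin(y),0]);ey=np.array([-ex[1],ex[0],0]);T=np.array((.4697,.1998,0))
print("rivet pred",proj("scene",T-.008*ex+[0,0,.198]))
for s in(1,-1):
  for f in (.0,-.007):
    print("tip pred",s,proj("scene",T+s*.0235*ey+f*ex+[0,0,.148]))
s=cv2.imread("pics/s4.png")
g=cv2.cvtColor(s,cv2.COLOR_BGR2HSV)[:,:,2]
print(g[240:262,246:258]);print(g[236:252,262:276])
for n,a in(("e",ey),):print(proj("scene",T+[0,0,.15]+.01*a)-proj("scene",T+[0,0,.15]))
```

```text
rivet pred [257.6365 235.0033]
tip pred 1 [248.483  255.3668]
tip pred 1 [250.2511 257.1374]
tip pred -1 [266.9132 246.0248]
tip pred -1 [268.7163 247.7272]
[[ 88  89  77 131 181 182 181 189 129  85  67  81]
 [ 89 126 185 193 195 196 138 194  82  90  71  48]
 [130 180 199 192 194 191 173 177  79  85  83  72]
 [185 190 185 190 197 209 175 161  87  83  83  85]
 [193 186 184 198 204 174 175 136  81  63  83  83]
 [198 189 189 203 183 130 123  99  81  20  77  76]
 [188 193 203 161  95 125  98  84  81  67  82  85]
 [192 191 150  90  71 129  98  80  79  84  88  84]
 [179 133  75  35 148 121  97  85  77  80  82  80]
 [106  76  70  43 165 114  91  81  73  86  77  78]
 [ 76  83  76  42 114 107 118  77  38  76  79  77]
 [ 74  78  79  41 105  94 191  99  29  81  76  76]
 [ 76  82  87  46 114 103 136  88  39  82  79  77]
 [ 85  83  29  55 111 100 101  80  44  42  81  80]
 [ 29  44  15  66 109 101  96  74  32  22  36  79]
 [ 19  26  30  71 115 100 104  52  31  23  17  38]
 [ 25  18  16  34  84 111 100  61  49  25  23  10]
 [ 22  20  16  21  37  77 107  84  47  19  20  24]
 [ 26  25  22  24  20  31
[... 442 characters left out ...]
 84  60  81  72  66  54  83 192]
 [ 76  81  79  42  83  88  78  79  96  67  57 136 197 209]
 [ 85  81  88  65  81  80  87  94  84  53 142 209 212 210]
 [ 81  79  73  81  67  61  69  86  83 145 211 219 209 209]
 [ 82  79  78  76  41  58  44  64  86 106 225 211 207 201]
 [ 80  80  80  78  61  39  54  33  44  38 170 218 205 201]
 [ 84  80  79  75  65  55 117  20  16  29 106 222 209 207]
 [ 67  83  83  59  72 209 212  90  53  61  75 193 217 210]
 [ 84  80  66  63 201 227 215 197 198 160 203 213 215 213]
 [ 79  63  70 201 218 211 212 216 215 211 220 216 211 211]
 [ 66  87 194 220 213 214 211 215 217 218 217 214 208 211]
 [ 82 202 223 216 216 213 214 216 211 213 210 208 212 207]]
[-3.9421  1.9952]
```

Call:
{"fn": "play_rows", "kwargs": {"increments": [[-0.42, -0.001, -0.001, 0.012, 0], [-0.42, 0, 0, 0.012, 0], [-0.42, 0, 0, 0.012, 0], [-0.42, 0, 0, 0, 0], [-0.42, 0, 0, 0, 0]]}}

```text
time_s: 6.85
eef_pos: [0.4689, 0.2016, 0.2235]
ee_rot: [3.119, -0.37, -0.002]
ft_force: [0.8, 0.4, -1.9]
width: 0.0609
finger_force: 4.5
```

Run:
```python
from h import *
st((.4693,.2018,.223))
s=get_image("scene");cv2.imwrite("pics/s5.png",s)
st()
x,y=230,235
cv2.imwrite("pics/crop6.png",cv2.resize(s[y:y+50,x:x+60],(720,600),interpolation=0))
T=np.array(sensors.observe()["eef_pos"])
print("rivet pred",proj("scene",T+[-.0078,.002,-.061]),"axis at lugtop",proj("scene",[T[0],T[1],.1045]))
```

```text
t 6.85 tcp [0.4689 0.2016 0.2235] yaw -0.2363 tilt [-0.0016 -0.0005] q6 2.11 w 0.0609 ff 4.54 ft_tool [ 0.65 -0.52  1.87]
tool-axes to go [ 0.0003 -0.0003  0.0005]
t 6.9 tcp [0.4694 0.2017 0.2242] yaw -0.2362 tilt [-0.0002 -0.    ] q6 2.11 w 0.0607 ff 4.54 ft_tool [ 0.92 -1.12  1.79]
rivet pred [258.63159969 247.96290564] axis at lugtop [259.14188047 265.67843969]
```

View pics/crop6.png

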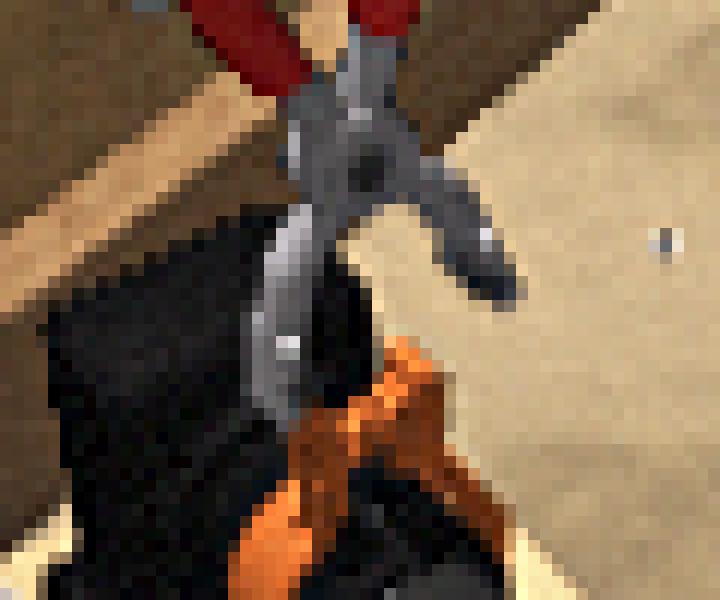

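Scene crop: the rivet is at (260.3,248.7) and the jaw tips at (252.8,270) and (271.6,259.5), around the lugs. The left jaw sits too near the fixed lug while the right one has plenty of room, so the pliers need about 3.5 mm towards +y of the collar. I'll shift them and descend a little at a time, watching the force.

Call:
{"fn": "play_rows", "kwargs": {"increments": [[-0.42, 0, -0.0035, 0, 0], [-0.42, 0, 0, 0.003, 0], [-0.42, 0, 0, 0, 0], [-0.42, 0, 0, 0, 0], [-0.42, 0, 0, 0, 0]]}}

```text
time_s: 7.4
eef_pos: [0.4702, 0.2051, 0.2214]
ee_rot: [3.12, -0.37, 0.0]
ft_force: [-0.1, 0.5, -2.9]
width: 0.0606
finger_force: 4.5
```

Run:
```python
from h import *
st((.4693,.2018,.199))
s=get_image("scene");cv2.imwrite("pics/s6.png",s)
x,y=230,235
cv2.imwrite("pics/crop7.png",cv2.resize(s[y:y+50,x:x+60],(720,600),interpolation=0))
```

```text
t 7.4 tcp [0.4702 0.2051 0.2214] yaw -0.2362 tilt [ 0.0001 -0.    ] q6 2.12 w 0.0606 ff 4.54 ft_tool [-0.25 -0.4   2.92]
tool-axes to go [-0.0001  0.0035  0.0224]
```

View pics/crop7.png

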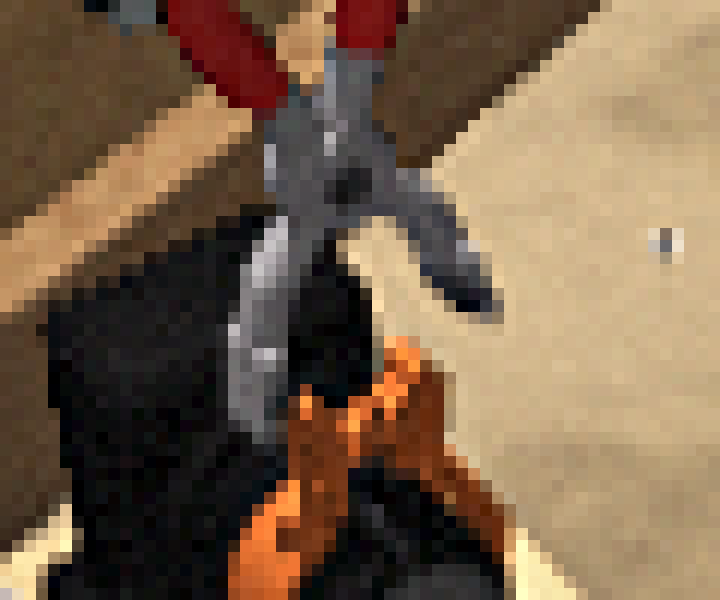

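The lug's visible left edge is its far corner. Compared on matching front edges, the clearance is about 7 mm left and 6 mm right, so the pliers are centred. I'll descend slowly, watching the force.

Call:
{"fn": "play_rows", "kwargs": {"increments": [[-0.42, 0, 0, 0.003, 0], [-0.42, 0, 0, 0.003, 0], [-0.42, 0, 0, 0.002, 0], [-0.42, 0, 0, 0, 0], [-0.42, 0, 0, 0, 0]]}}

```text
time_s: 7.95
eef_pos: [0.4701, 0.2051, 0.2132]
ee_rot: [3.12, -0.37, -0.0]
ft_force: [0.9, 0.0, -1.9]
width: 0.0606
finger_force: 4.5
```

Call:
{"fn": "play_rows", "kwargs": {"increments": [[-0.42, 0, 0, 0.002, 0], [-0.42, 0, 0, 0.002, 0], [-0.42, 0, 0, 0.001, 0], [-0.42, 0, 0, 0, 0], [-0.42, 0, 0, 0, 0]]}}

```text
time_s: 8.45
eef_pos: [0.4702, 0.2051, 0.2083]
ee_rot: [-3.12, 0.37, 0.0]
ft_force: [0.1, 0.1, -3.4]
width: 0.0609
finger_force: 4.5
```

Call:
{"fn": "play_rows", "kwargs": {"increments": [[-0.42, 0, 0, 0.002, 0], [-0.42, 0, 0, 0.002, 0], [-0.42, 0, 0, 0, 0], [-0.42, 0, 0, 0, 0], [-0.42, 0, 0, 0, 0]]}}

```text
time_s: 8.95
eef_pos: [0.4702, 0.2052, 0.2043]
ee_rot: [-3.12, 0.37, -0.0]
ft_force: [-0.7, -0.1, -3.3]
width: 0.0606
finger_force: 4.5
```

Call:
{"fn": "play_rows", "kwargs": {"increments": [[-0.42, 0, 0, 0.002, 0], [-0.42, 0, 0, 0.002, 0], [-0.42, 0, 0, 0.001, 0], [-0.42, 0, 0, 0, 0], [-0.42, 0, 0, 0, 0]]}}

```text
time_s: 9.45
eef_pos: [0.4701, 0.2052, 0.1993]
ee_rot: [-3.12, 0.37, 0.0]
ft_force: [-0.1, 1.1, -2.3]
width: 0.0605
finger_force: 4.9
```

```bash
python3 -c "
from h import *
st((.4693,.2018,.199))"
```

```text
t 9.45 tcp [0.4701 0.2052 0.1993] yaw -0.2362 tilt [-0.0001  0.0001] q6 2.12 w 0.0605 ff 4.93 ft_tool [-0.31 -1.05  2.27]
tool-axes to go [-0.      0.0035  0.0003]
```

No sign of landing on a lug, and the rivet is at about 0.138. Now close in small steps.

Call:
{"fn": "play_rows", "kwargs": {"increments": [[-0.4, 0, 0, 0, 0], [-0.38, 0, 0, 0, 0], [-0.36, 0, 0, 0, 0], [-0.34, 0, 0, 0, 0], [-0.34, 0, 0, 0, 0]]}}

```text
time_s: 9.95
eef_pos: [0.4704, 0.2053, 0.1997]
ee_rot: [-3.119, 0.37, -0.001]
ft_force: [0.9, 2.2, -0.4]
width: 0.0573
finger_force: 6.4
```

```bash
python3 -c "
from h import *
st()"
```

```text
t 9.95 tcp [0.4704 0.2053 0.1997] yaw -0.2361 tilt [0.0007 0.0004] q6 2.12 w 0.0573 ff 6.39 ft_tool [ 0.35 -2.37  0.38]
```

Call:
{"fn": "play_rows", "kwargs": {"increments": [[-0.34, 0, -0.001, 0, 0], [-0.34, 0, -0.001, 0, 0], [-0.34, 0, 0, 0, 0], [-0.34, 0, 0, 0, 0], [-0.34, 0, 0, 0, 0]]}}

```text
time_s: 10.45
eef_pos: [0.4705, 0.2069, 0.199]
ee_rot: [3.119, -0.37, -0.001]
ft_force: [-0.7, -1.1, -0.8]
width: 0.0574
finger_force: 5.4
```

```bash
python3 -c "
from h import *
st()"
```

```text
t 10.45 tcp [0.4705 0.2069 0.199 ] yaw -0.2363 tilt [-0.0005 -0.0004] q6 2.12 w 0.0574 ff 5.4 ft_tool [-0.45  1.26  0.76]
```

Call:
{"fn": "play_rows", "kwargs": {"increments": [[-0.32, 0, 0, 0, 0], [-0.3, 0, 0, 0, 0], [-0.28, 0, 0, 0, 0], [-0.26, 0, 0, 0, 0], [-0.26, 0, 0, 0, 0]]}}

```text
time_s: 10.95
eef_pos: [0.471, 0.2072, 0.1999]
ee_rot: [-3.119, 0.37, -0.002]
ft_force: [-0.0, -1.9, 4.0]
width: 0.0537
finger_force: 8.5
```

```bash
python3 -c "
from h import *
st()"
```

```text
t 10.95 tcp [0.471  0.2072 0.1999] yaw -0.2362 tilt [0.001  0.0003] q6 2.12 w 0.0537 ff 8.51 ft_tool [ 0.44  1.89 -4.02]
```

Call:
{"fn": "play_rows", "kwargs": {"increments": [[-0.26, 0, 0, -0.0015, 0], [-0.26, 0, 0, -0.0015, 0], [-0.26, 0, 0, 0, 0], [-0.26, 0, 0, 0, 0], [-0.26, 0, 0, 0, 0]]}}

```text
time_s: 11.45
eef_pos: [0.4705, 0.2071, 0.202]
ee_rot: [3.12, -0.37, -0.001]
ft_force: [0.0, -0.6, -3.1]
width: 0.0538
finger_force: 5.6
```

```bash
python3 -c "
from h import *
st()"
```

```text
t 11.45 tcp [0.4705 0.2071 0.202 ] yaw -0.2361 tilt [-0.0005 -0.0001] q6 2.12 w 0.0538 ff 5.58 ft_tool [0.17 0.59 3.14]
```

Call:
{"fn": "play_rows", "kwargs": {"increments": [[-0.24, 0, 0, -0.0005, 0], [-0.22, 0, 0, -0.0005, 0], [-0.2, 0, 0, -0.0005, 0], [-0.18, 0, 0, 0, 0], [-0.18, 0, 0, 0, 0]]}}

```text
time_s: 11.95
eef_pos: [0.4708, 0.2072, 0.204]
ee_rot: [-3.119, 0.37, -0.001]
ft_force: [-0.5, 0.2, -1.3]
width: 0.0504
finger_force: 8.0
```

```bash
python3 -c "
from h import *
st()"
```

```text
t 11.95 tcp [0.4708 0.2072 0.204 ] yaw -0.2362 tilt [0.0004 0.0002] q6 2.12 w 0.0504 ff 8.0 ft_tool [-0.48 -0.05  1.31]
```

Call:
{"fn": "play_rows", "kwargs": {"increments": [[-0.165, 0, -0.0002, -0.0003, 0], [-0.15, 0, -0.0002, -0.0003, 0], [-0.135, 0, -0.0002, -0.0003, 0], [-0.12, 0, -0.0002, -0.0002, 0], [-0.12, 0, 0, 0, 0]]}}

```text
time_s: 12.45
eef_pos: [0.4709, 0.2079, 0.2051]
ee_rot: [-3.12, 0.37, -0.0]
ft_force: [0.6, -0.8, 0.7]
width: 0.0481
finger_force: 9.7
```

```bash
python3 -c "
from h import *
st()"
```

```text
t 12.45 tcp [0.4709 0.2079 0.2051] yaw -0.2362 tilt [0.0003 0.    ] q6 2.12 w 0.0481 ff 9.73 ft_tool [ 0.79  0.61 -0.69]
```

Call:
{"fn": "play_rows", "kwargs": {"increments": [[-0.105, 0, -0.0002, -0.0004, 0], [-0.09, 0, -0.0002, -0.0004, 0], [-0.075, 0, -0.0002, -0.0003, 0], [-0.06, 0, -0.0002, -0.0003, 0], [-0.06, 0, 0, 0, 0]]}}

```text
time_s: 12.95
eef_pos: [0.4708, 0.2088, 0.206]
ee_rot: [-3.12, 0.37, 0.001]
ft_force: [0.1, 0.2, -1.9]
width: 0.0454
finger_force: 6.6
```

```bash
python3 -c "
from h import *
st()"
```

```text
t 12.95 tcp [0.4708 0.2088 0.206 ] yaw -0.2362 tilt [-0.0005  0.0001] q6 2.12 w 0.0454 ff 6.61 ft_tool [ 0.   -0.24  1.93]
```

Run:
```python
from h import *
s=get_image("scene");cv2.imwrite("pics/s7.png",s)
x,y=230,235
cv2.imwrite("pics/crop8.png",cv2.resize(s[y:y+50,x:x+60],(720,600),interpolation=0))
y=-.2362;ex=np.array([np.cos(y),np.sin(y),0])
T=np.array(sensors.observe()["eef_pos"]);T[2]=0
for z in(.134,.14,.146):print(z,proj("scene",T-.008*ex+[0,0,z]))
```

```text
0.134 [257.16727207 259.44640781]
0.14 [256.90273979 257.42160334]
0.146 [256.63625894 255.38188397]
```

View pics/crop8.png

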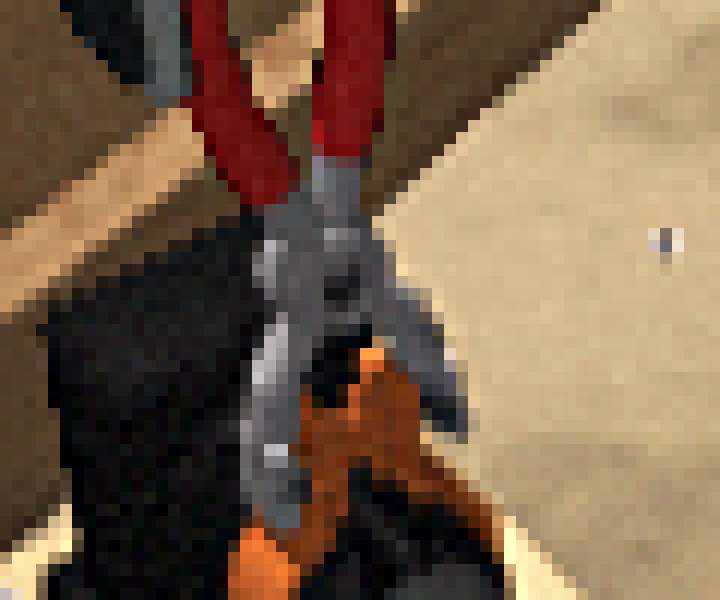

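The rivet is at scene (258,258.4), about 0.139 high. Both jaws straddle the lugs, and the moving lug has started to come in. I'll keep squeezing gently.

Call:
{"fn": "play_rows", "kwargs": {"increments": [[-0.05, 0, -0.0002, -0.0002, 0], [-0.04, 0, -0.0002, -0.0002, 0], [-0.03, 0, -0.0002, -0.0002, 0], [-0.02, 0, -0.0002, -0.0002, 0], [-0.02, 0, 0, 0, 0]]}}

```text
time_s: 13.5
eef_pos: [0.4711, 0.2093, 0.207]
ee_rot: [3.119, -0.37, -0.0]
ft_force: [-0.9, -0.3, -3.2]
width: 0.0436
finger_force: 7.0
```

```bash
python3 -c "
from h import *
st()"
```

```text
t 13.5 tcp [0.4711 0.2093 0.207 ] yaw -0.2363 tilt [-0.0003 -0.0003] q6 2.13 w 0.0436 ff 7.0 ft_tool [-0.77  0.46  3.22]
```

Call:
{"fn": "play_rows", "kwargs": {"increments": [[-0.01, 0, -0.0002, 0, 0], [0.0, 0, -0.0002, 0, 0], [0.01, 0, -0.0002, 0, 0], [0.02, 0, -0.0002, 0, 0], [0.02, 0, 0, 0, 0]]}}

```text
time_s: 14.0
eef_pos: [0.4715, 0.21, 0.2073]
ee_rot: [3.119, -0.37, 0.0]
ft_force: [-1.0, -3.4, -0.9]
width: 0.042
finger_force: 9.0
```

```bash
python3 -c "
from h import *
st()"
```

```text
t 14.0 tcp [0.4715 0.21   0.2073] yaw -0.2363 tilt [ 0.0002 -0.0003] q6 2.13 w 0.042 ff 9.05 ft_tool [-0.15  3.58  0.92]
```

Call:
{"fn": "play_rows", "kwargs": {"increments": [[0.03, 0, 0, -0.0002, 0], [0.04, 0, 0, -0.0002, 0], [0.05, 0, 0, -0.0002, 0], [0.06, 0, 0, 0, 0], [0.06, 0, 0, 0, 0]]}}

```text
time_s: 14.5
eef_pos: [0.4715, 0.2102, 0.2078]
ee_rot: [-3.12, 0.37, -0.0]
ft_force: [0.1, -3.2, 0.1]
width: 0.04
finger_force: 12.3
```

```bash
python3 -c "
from h import *
st()"
```

```text
t 14.5 tcp [0.4715 0.2102 0.2078] yaw -0.2362 tilt [0.0002 0.0001] q6 2.13 w 0.04 ff 12.28 ft_tool [ 0.87  3.06 -0.1 ]
```

Call:
{"fn": "play_rows", "kwargs": {"increments": [[0.065, 0, 0, 0, 0], [0.07, 0, 0, -0.0002, 0], [0.075, 0, 0, 0, 0], [0.08, 0, 0, 0, 0], [0.08, 0, 0, 0, 0]]}}

```text
time_s: 15.0
eef_pos: [0.4715, 0.2103, 0.2081]
ee_rot: [-3.119, 0.37, -0.0]
ft_force: [-1.1, -2.0, 1.5]
width: 0.0399
finger_force: 14.8
```

```bash
python3 -c "
from h import *
st()"
```

```text
t 15.0 tcp [0.4715 0.2103 0.2081] yaw -0.2362 tilt [0.0003 0.0002] q6 2.13 w 0.0399 ff 14.77 ft_tool [-0.61  2.22 -1.48]
```

Call:
{"fn": "play_rows", "kwargs": {"increments": [[0.085, 0, 0, -0.0002, 0], [0.085, 0, 0, 0, 0], [0.09, 0, 0, 0, 0], [0.09, 0, 0, 0, 0], [0.09, 0, 0, 0, 0]]}}

```text
time_s: 15.5
eef_pos: [0.4714, 0.2103, 0.2082]
ee_rot: [-3.12, 0.37, -0.0]
ft_force: [-0.7, -1.3, 1.0]
width: 0.0392
finger_force: 16.1
```

```bash
python3 -c "
from h import *
st()"
```

```text
t 15.5 tcp [0.4714 0.2103 0.2082] yaw -0.2362 tilt [0.0001 0.0001] q6 2.13 w 0.0392 ff 16.05 ft_tool [-0.38  1.4  -1.03]
```

Call:
{"fn": "play_rows", "kwargs": {"increments": [[0.093, 0, 0, 0, 0], [0.096, 0, 0, 0, 0], [0.1, 0, 0, 0, 0], [0.1, 0, 0, 0, 0], [0.1, 0, 0, 0, 0]]}}

```text
time_s: 16.0
eef_pos: [0.4715, 0.2103, 0.2083]
ee_rot: [-3.12, 0.37, -0.001]
ft_force: [-0.4, -2.0, 3.1]
width: 0.0386
finger_force: 17.7
```

```bash
python3 -c "
from h import *
for i in range(1): st()"
```

```text
t 16.0 tcp [0.4715 0.2103 0.2083] yaw -0.2362 tilt [0.0004 0.0002] q6 2.13 w 0.0386 ff 17.69 ft_tool [ 0.06  2.06 -3.14]
```

Part of the finger force comes from the tips pressing down on the band (Fz +3). I'll relieve that by raising slightly.

Call:
{"fn": "play_rows", "kwargs": {"increments": [[0.1, 0, 0, -0.0007, 0], [0.1, 0, 0, -0.0008, 0], [0.1, 0, 0, 0, 0], [0.1, 0, 0, 0, 0], [0.1, 0, 0, 0, 0]]}}

```text
time_s: 16.5
eef_pos: [0.4708, 0.2101, 0.2085]
ee_rot: [3.119, -0.37, -0.003]
ft_force: [1.2, -0.5, -10.0]
width: 0.0386
finger_force: 15.7
```

```bash
python3 -c "
from h import *
for i in range(1): st()"
```

```text
t 16.5 tcp [0.4708 0.2101 0.2085] yaw -0.2362 tilt [-0.0018 -0.0005] q6 2.13 w 0.0386 ff 15.7 ft_tool [1.3  0.21 9.99]
```

Call:
{"fn": "play_rows", "kwargs": {"increments": [[0.105, 0, 0, 0.0003, 0], [0.11, 0, 0, 0, 0], [0.115, 0, 0, 0, 0], [0.12, 0, 0, 0, 0], [0.12, 0, 0, 0, 0]]}}

```text
time_s: 17.0
eef_pos: [0.4711, 0.2101, 0.2089]
ee_rot: [3.119, -0.37, -0.001]
ft_force: [0.3, -0.0, -11.9]
width: 0.0374
finger_force: 18.1
```

```bash
python3 -c "
from h import *
for i in range(1): st()"
```

```text
t 17.0 tcp [0.4711 0.2101 0.2089] yaw -0.2362 tilt [-0.0008 -0.0002] q6 2.13 w 0.0374 ff 18.06 ft_tool [ 0.27 -0.03 11.85]
```

The force is already past the click range, so it may be latched. I'll ease off a little and see whether the lug follows.

Call:
{"fn": "play_rows", "kwargs": {"increments": [[0.1, 0, 0, 0.0005, 0], [0.08, 0, 0, 0.0005, 0], [0.06, 0, 0, 0, 0], [0.06, 0, 0, 0, 0], [0.06, 0, 0, 0, 0]]}}

```text
time_s: 17.5
eef_pos: [0.4719, 0.2102, 0.2092]
ee_rot: [-3.119, 0.37, -0.002]
ft_force: [-0.1, -1.9, -2.7]
width: 0.0401
finger_force: 10.5
```

```bash
python3 -c "
from h import *
for i in range(1): st()"
```

```text
t 17.5 tcp [0.4719 0.2102 0.2092] yaw -0.2363 tilt [0.0014 0.0002] q6 2.13 w 0.0401 ff 10.49 ft_tool [0.35 1.87 2.68]
```

Call:
{"fn": "play_rows", "kwargs": {"increments": [[0.04, 0, 0, 0, 0], [0.02, 0, 0, 0, 0], [0.0, 0, 0, 0, 0], [0.0, 0, 0, 0, 0], [0.0, 0, 0, 0, 0]]}}

```text
time_s: 18.0
eef_pos: [0.4715, 0.2103, 0.2085]
ee_rot: [-3.12, 0.37, -0.0]
ft_force: [-1.0, -2.3, -1.7]
width: 0.0426
finger_force: 7.3
```

Run:
```python
from h import *
st()
s=get_image("scene");cv2.imwrite("pics/s8.png",s)
for f in("s6","s7","s8"):
    im=cv2.imread(f"pics/{f}.png");h=cv2.cvtColor(im,cv2.COLOR_BGR2HSV)
    m=cv2.inRange(h,(5,190,70),(20,255,255))
    print(f)
    for r in range(264,276): 
        c=np.flatnonzero(m[r,245:275]); print(r,"".join("#" if v else "." for v in m[r,248:275]))
```

```text
t 18.0 tcp [0.4715 0.2103 0.2085] yaw -0.2362 tilt [0.0003 0.0001] q6 2.13 w 0.0426 ff 7.34 ft_tool [-0.47  2.49  1.68]
s6
264 ...............##..........
265 ..............###..........
266 ..............#####........
267 .......#......#####........
268 ........#..###.####........
269 ......####.##.#####........
270 ......#####.#######........
271 ......#############........
272 ......#######..####........
273 ......#####....#####.......
274 ......#####......####......
275 ......#####.......####.....
s7
264 ...........................
265 ............###............
266 ............####...........
267 ...........######..........
268 .......#...######..........
269 .......##########..........
270 .......##########..........
271 .......##########..........
272 .......##########..........
273 .......#####.#####.........
274 ........###..######........
275 ........###.....####.......
s8
264 ...........................
265 ............###............
266 ............####...........
267 .......#...######..........
268 .......#...######..........
269 .......##########..........
270 .......##########..........
271 .......##########..........
272 .......##########..........
273 ........###..####..........
274 .........##..#.####........
275 .........##.....####.......
```

Call:
{"fn": "play_rows", "kwargs": {"increments": [[-0.06, 0, 0, 0, 0], [-0.12, 0, 0, 0, 0], [-0.18, 0, 0, 0, 0], [-0.24, 0, 0, 0, 0], [-0.28, 0, 0, 0, 0]]}}

```text
time_s: 18.55
eef_pos: [0.4714, 0.2103, 0.2082]
ee_rot: [-3.12, 0.37, 0.0]
ft_force: [0.6, -0.5, -2.4]
width: 0.0546
finger_force: 5.0
```

Run:
```python
from h import *
st()
s=get_image("scene");cv2.imwrite("pics/s9.png",s)
for f in("s9",):
    im=cv2.imread(f"pics/{f}.png");h=cv2.cvtColor(im,cv2.COLOR_BGR2HSV)
    m=cv2.inRange(h,(5,190,70),(20,255,255))
    for r in range(264,276): print(r,"".join("#" if v else "." for v in m[r,248:275]))
```

```text
t 18.55 tcp [0.4714 0.2103 0.2082] yaw -0.2362 tilt [-0.0001  0.0001] q6 2.13 w 0.0546 ff 5.04 ft_tool [0.73 0.39 2.39]
264 ...........................
265 ............#.#............
266 ............####...........
267 ......##...######..........
268 ............##.##..........
269 ......###.#######..........
270 ......###########..........
271 ......###########..........
272 ......##.########..........
273 ......#####..#####.........
274 ........###..#.###.........
275 ......#####.....####.......
```

The jaws may still be holding the lug because the pliers have drifted towards +y. I'll move 4 mm back to test whether it stays.

Call:
{"fn": "play_rows", "kwargs": {"increments": [[-0.28, 0, 0.001, 0, 0], [-0.32, 0, 0.001, 0, 0], [-0.36, 0, 0.001, 0, 0], [-0.36, 0, 0.001, 0, 0], [-0.36, 0, 0, 0, 0]]}}

```text
time_s: 19.1
eef_pos: [0.4704, 0.2062, 0.2083]
ee_rot: [3.12, -0.37, 0.0]
ft_force: [-0.1, -0.4, -2.7]
width: 0.0579
finger_force: 4.7
```

Run:
```python
from h import *
st()
s=get_image("scene");cv2.imwrite("pics/s10.png",s)
for f in("s10",):
    im=cv2.imread(f"pics/{f}.png");h=cv2.cvtColor(im,cv2.COLOR_BGR2HSV)
    m=cv2.inRange(h,(5,190,70),(20,255,255))
    for r in range(264,276): print(r,"".join("#" if v else "." for v in m[r,248:275]))
```

```text
t 19.1 tcp [0.4704 0.2062 0.2083] yaw -0.2364 tilt [ 0. -0.] q6 2.12 w 0.0579 ff 4.75 ft_tool [-0.01  0.47  2.71]
264 ...........................
265 ............##.............
266 ............###............
267 .......#...#####...........
268 .......#....#.###..........
269 ......###########..........
270 ......#####.#####..........
271 .......##########..........
272 ........#########..........
273 ........###..#####.........
274 ........###..#.####........
275 ......#####.....####.......
```

The lug stays in with no jaw touching it, about 5 mm closer than at the start, so it is latched. Lift straight up.

Call:
{"fn": "play_rows", "kwargs": {"increments": [[-0.36, 0, 0, -0.005, 0], [-0.36, 0, 0, -0.01, 0], [-0.36, 0, 0, -0.015, 0], [-0.36, 0, 0, -0.02, 0], [-0.36, 0, 0, -0.02, 0]]}}

```text
time_s: 19.65
eef_pos: [0.4706, 0.2064, 0.2805]
ee_rot: [-3.119, 0.37, -0.002]
ft_force: [0.8, 0.0, -2.7]
width: 0.058
finger_force: 4.8
```

Call:
{"fn": "play_rows", "kwargs": {"increments": [[-0.36, 0, 0, -0.005, 0], [-0.36, 0, 0, 0, 0], [-0.36, 0, 0, 0, 0], [-0.36, 0, 0, 0, 0], [-0.36, 0, 0, 0, 0]]}}

```text
time_s: 20.15
eef_pos: [0.47, 0.2062, 0.2821]
ee_rot: [3.119, -0.37, -0.003]
ft_force: [0.0, 0.4, -2.9]
width: 0.0581
finger_force: 4.7
```

Run:
```python
from h import *
st((.4529,-.1617,.26))
s=get_image("scene");cv2.imwrite("pics/s11.png",s)
im=s;h=cv2.cvtColor(im,cv2.COLOR_BGR2HSV)
m=cv2.inRange(h,(5,190,70),(20,255,255))
m0=cv2.inRange(cv2.cvtColor(cv2.imread("pics/scene0.png"),cv2.COLOR_BGR2HSV),(5,190,70),(20,255,255))
for r in range(261,278): print(r,"".join("#" if v else "." for v in m0[r,248:275])," ","".join("#" if v else "." for v in m[r,248:275]))
T=np.array(sensors.observe()["eef_pos"]);
y=-.2362;ex=np.array([np.cos(y),np.sin(y),0])
for d in(.061,.065,.07):print(d,proj("scene",T-.008*ex-[0,0,d]))
g=cv2.cvtColor(s,cv2.COLOR_BGR2GRAY);print(g[226:244,250:268])
```

```text
t 20.15 tcp [0.47   0.2062 0.2821] yaw -0.2362 tilt [-0.0018 -0.0006] q6 2.12 w 0.0581 ff 4.75 ft_tool [-0.06 -0.36  2.9 ]
tool-axes to go [0.0695 0.3616 0.0224]
261 ...........................   ...........................
262 ...........................   ...........................
263 ...........................   ...........................
264 ...............##..........   .............#.............
265 ..............####.........   ............#.#............
266 ..............#####........   ............####...........
267 .....###.....######........   .....##....####.#..........
268 .....#.##..###.####........   .....#.##...#####..........
269 ......#.##.########........   ......#.####.####..........
270 ......##.##.###.###........   ......##.########..........
271 ......############.........   ......###########..........
272 ......#######..####........   ......###########..........
273 ......######...#####.......   ......#####..#####.........
274 ......#####......####......   ......#####..#.####........
275 ......#####.......####.....   ......#####.....####.......
276 ....
[... 867 characters left out ...]
 76  78  77  53  78  66]
 [113  86  87  71  55 102 143 151 164 167 178  18  73  81  75  67  51  63]
 [127  86  73  59 109 164 172 162 170 170 165 134  62  77  87  87 225  52]
 [124  77  44 128 142 158 157 163 169 163 170 132  68  70  80  81 151  46]
 [106  66 125 137 137 140 154 168 172 171 107  81  36  45  57  69  78  74]
 [ 79  65 139 131 125 132 153 175 140 101  62  68  55  35  43  48  68  72]
 [ 77  39 149 143 145 154 177 131  77  61  66  61  60  56  36  25  39  44]
 [ 75  36 167 157 161 167 134  73  58  66  71  58  61  64  66  13  22  39]
 [ 74  17 172 171 130  95  70  66  66  62  63  57  62  59  63  51  56  71]
 [ 72 144 177 124  68  58  65  60  62  61  61  61  64  62  66  60  65  70]]
```

The collar is latched (moving lug about 2 px in) and the pliers are clear. Return to the block.

Call:
{"fn": "play_rows", "kwargs": {"increments": [[-0.36, 0.005, 0.027, 0, 0], [-0.36, 0.005, 0.028, 0, 0], [-0.36, 0.005, 0.028, 0, 0], [-0.36, 0.005, 0.028, 0, 0], [-0.36, 0.006, 0.028, 0, 0]]}}

```text
time_s: 20.7
eef_pos: [0.4628, 0.0641, 0.2829]
ee_rot: [3.12, -0.37, -0.001]
ft_force: [0.8, 0.4, -2.6]
width: 0.0582
finger_force: 4.7
```

Call:
{"fn": "play_rows", "kwargs": {"increments": [[-0.36, 0.005, 0.028, 0, 0], [-0.36, 0.005, 0.028, 0, 0], [-0.36, 0.006, 0.028, 0, 0], [-0.36, 0.005, 0.028, 0, 0], [-0.36, 0.006, 0.028, 0, 0]]}}

```text
time_s: 21.2
eef_pos: [0.4563, -0.0784, 0.283]
ee_rot: [-3.12, 0.37, 0.001]
ft_force: [0.8, -0.5, -3.0]
width: 0.0581
finger_force: 4.7
```

Call:
{"fn": "play_rows", "kwargs": {"increments": [[-0.36, 0.005, 0.028, 0, 0], [-0.36, 0.006, 0.028, 0, 0], [-0.36, 0.005, 0.027, 0.01, 0], [-0.36, 0, 0, 0.01, 0.012], [-0.36, 0, 0, 0, 0]]}}

```text
time_s: 21.7
eef_pos: [0.4517, -0.1616, 0.2611]
ee_rot: [-3.115, 0.392, 0.006]
ft_force: [-0.4, 0.4, -2.5]
width: 0.0577
finger_force: 4.8
```

Call:
{"fn": "play_rows", "kwargs": {"increments": [[-0.36, 0, 0, 0, 0], [-0.36, 0, 0, 0, 0], [-0.36, 0, 0, 0, 0], [-0.36, 0, 0, 0, 0], [-0.36, 0, 0, 0, 0]]}}

```text
time_s: 22.2
eef_pos: [0.453, -0.1615, 0.2636]
ee_rot: [3.117, -0.388, 0.001]
ft_force: [0.1, -0.4, -3.2]
width: 0.0581
finger_force: 4.8
```

Run:
```python
from h import *
st((.4529,-.1617,.128))
s=get_image("scene");cv2.imwrite("pics/s12.png",s)
y=-.248;ex=np.array([np.cos(y),np.sin(y),0])
def riv(im,c):
    x,yy=np.round(c).astype(int)-7;g=cv2.cvtColor(im,cv2.COLOR_BGR2GRAY)[yy:yy+15,x:x+15];print(x,yy);print(g)
T=np.array(sensors.observe()["eef_pos"]);p=proj("scene",T-.008*ex-[0,0,.064]);print("pred",p);riv(s,p)
T=np.array((.4532,-.1613,.2593));p=proj("scene",T-.008*ex-[0,0,.061]);print("s3 pred",p);riv(cv2.imread("pics/s3.png"),p)
```

```text
t 22.2 tcp [ 0.453  -0.1615  0.2636] yaw -0.2476 tilt [ 0.0005 -0.0002] q6 1.37 w 0.0581 ff 4.75 ft_tool [0.24 0.37 3.21]
tool-axes to go [-1.000e-04  2.000e-04  1.356e-01]
pred [364.04483816 160.55223582]
357 154
[[161  23  39  41  37 126 135 128 107  88  47  47  78  53  84]
 [186 169  27  48  70  70 130 120  94  84  49  50  73  52  77]
 [182 190  35  63  83  79 114 120  90  74  48  56  80  50 108]
 [183 184 165  67  79  73  82  98  85  51  48  46  74  50 164]
 [179 182 151  55  73  78  79 151 103  78  59  55  70  47 171]
 [178 189 160  57  73  82 140 108  90  78  71  50  75  43 166]
 [183 106 167  72  85  91 114  71  72  81  82  53  74  51 206]
 [184  73 132  72  93  75  70  52  34  70  73  51  71  54 215]
 [189  42  95  75  91  85  49  29  35  84  79  45  68  70 216]
 [104 100  68  70  81  77  42  39  53  79  82 105  58  75 211]
 [170 161  52 109  76  78  68  69  88  76  90  91  67 101 207]
 [200 182 162 100  77  71  75  62  68  76  83  82  57 151 197]
 [184 188 181 121  72 119 191  58  42  63  78  79  72 199 191]
 [182 177 161 100  88 198 215  58  37  69  80  81  78 180 189]
 [18
[... 349 characters left out ...]
5 166]
 [181 130 190  64  78  90  80  87  87  83  60  49  67  50 176]
 [182 126 135  76  91  83  89  72  87  79  60  55  73  47 168]
 [187 117  75  80  95  84  67  38  65  80  58  57  78  49 200]
 [187  86  65  82  79  70  35  19  42  84  49  43  72  55 219]
 [190  55  69  79  77  81  23  29  78  84  76  52  66  75 218]
 [111  62  62  72  87  83  75  74  85  91  84  85  63  80 210]
 [157 184  76  72  85  70  77  75  82  85  86  94  54 111 205]
 [191 201 110  79  70 121 158  32  70  81  84  83  53 147 198]
 [195 187 127  78 158 196 207  56  45  71  85  75  86 194 194]
 [183 167  95  87 203 206 206  53  36  80  87  81 104 198 187]
 [185 122  65 133 202 197 203  49  35  67  83  82  90 215 189]]
```

The rivet appears where it was at pick-up (scene (364.4,161.9)). Descend into the pocket.

Call:
{"fn": "play_rows", "kwargs": {"increments": [[-0.36, 0, 0, 0.025, 0], [-0.36, 0, 0, 0.025, 0], [-0.36, 0, 0, 0.025, 0], [-0.36, 0, 0, 0.01, 0], [-0.36, 0, 0, 0, 0]]}}

```text
time_s: 22.75
eef_pos: [0.4517, -0.1612, 0.1767]
ee_rot: [-3.116, 0.389, 0.005]
ft_force: [0.4, -0.7, -2.8]
width: 0.058
finger_force: 4.8
```

Call:
{"fn": "play_rows", "kwargs": {"increments": [[-0.36, 0, 0, 0.006, 0], [-0.36, 0, 0, 0.006, 0], [-0.36, 0, 0, 0.006, 0], [-0.36, 0, 0, 0, 0], [-0.36, 0, 0, 0, 0]]}}

```text
time_s: 23.25
eef_pos: [0.4547, -0.1631, 0.1632]
ee_rot: [3.115, -0.389, 0.008]
ft_force: [-1.1, -1.7, 5.3]
width: 0.0581
finger_force: 7.0
```

```bash
python3 -c "
from h import *
st((.4529,-.1617,.131))"
```

```text
t 23.25 tcp [ 0.4547 -0.1631  0.1632] yaw -0.2483 tilt [ 0.0048 -0.0031] q6 1.37 w 0.0581 ff 6.97 ft_tool [-0.59  1.93 -5.34]
tool-axes to go [-0.0022 -0.001   0.0322]
```

It's touching the pocket's edge. Raise, narrow the jaws by closing a little, shift 1.5 mm and try again.

Call:
{"fn": "play_rows", "kwargs": {"increments": [[-0.36, 0, 0, -0.008, 0], [-0.3, 0, 0.0015, 0, 0], [-0.25, 0, 0, 0, 0], [-0.22, 0, 0, 0, 0], [-0.22, 0, 0, 0, 0]]}}

```text
time_s: 23.75
eef_pos: [0.4522, -0.1631, 0.1679]
ee_rot: [-3.117, 0.389, 0.001]
ft_force: [-0.3, 0.4, -2.8]
width: 0.0526
finger_force: 5.4
```

Run:
```python
from h import *
st((.4529,-.1617,.131))
s=get_image("scene");cv2.imwrite("pics/s13.png",s)
cv2.imwrite("pics/crop9.png",cv2.resize(s[165:225,325:405],(800,600),interpolation=0))
```

```text
t 23.75 tcp [ 0.4522 -0.1631  0.1679] yaw -0.2482 tilt [-0.0006  0.0004] q6 1.37 w 0.0526 ff 5.36 ft_tool [-0.35 -0.33  2.82]
tool-axes to go [ 0.0003 -0.0015  0.0369]
```

View pics/crop9.png

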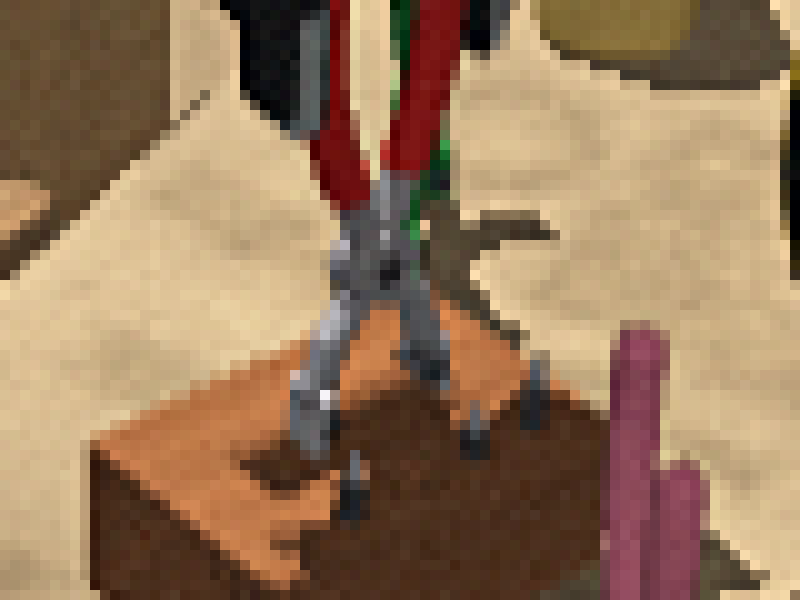

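The final view shows the left jaw tip at about scene (356.5,210) and the pocket's left end at (349,211.5). I'll project the expected pocket corners to compare.

Run:
```python
from h import *
np.set_printoptions(precision=1,suppress=True)
y=-.248;ex=np.array([np.cos(y),np.sin(y),0]);ey=np.array([-ex[1],ex[0],0]);c=np.array([.4527,-.1614,.05])
crop=lambda X:(proj("scene",X)-[325,165]+.5)*10
for a in(9,-9):
  for b in(31,-31): print("pocket",a,b,crop(c+ex*a/1e3+ey*b/1e3))
for a in(39,-39):
  for b in(58,-58): print("block",a,b,crop(c+ex*a/1e3+ey*b/1e3))
T=np.array([.4522,-.1631,.1679])
print("rivet",crop(T-.008*ex-[0,0,.066]))
for d in(.064,.067): 
  for b in(20,-20): print("tip",d,b,crop(T-[0,0,d+.05]-.007*ex+ey*b/1e3))
print("per mm x,y,z",*[crop(c+.001*v)-crop(c) for v in(ex,ey,np.array([0,0,1.]))])
```

```text
pocket 9 31 [239.2 454.8]
pocket 9 -31 [416.2 366.2]
pocket -9 31 [283.2 488.3]
pocket -9 -31 [460.6 398.3]
block 39 58 [ 88.6 438.9]
block 39 -58 [418.2 277.1]
block -39 58 [278.  586.7]
block -39 -58 [611.7 413.9]
rivet [384.2 280.3]
tip 0.064 20 [316.1 454.3]
tip 0.064 -20 [430.6 396.4]
tip 0.067 20 [315.7 463.2]
tip 0.067 -20 [430.  405.3]
per mm x,y,z [-2.5 -1.8] [-2.9  1.4] [ 0.1 -3. ]
```

Call:
{"fn": "play_rows", "kwargs": {"increments": [[-0.22, 0.0012, -0.0025, 0, 0], [-0.22, 0, 0, 0.003, 0], [-0.22, 0, 0, 0.003, 0], [-0.22, 0, 0, 0.003, 0], [-0.22, 0, 0, 0, 0]]}}

```text
time_s: 24.3
eef_pos: [0.454, -0.1609, 0.1588]
ee_rot: [-3.117, 0.389, 0.001]
ft_force: [0.5, 0.2, -2.8]
width: 0.0521
finger_force: 5.4
```

```bash
python3 -c "
from h import *
st((.4529,-.1617,.131))"
```

```text
t 24.3 tcp [ 0.454  -0.1609  0.1588] yaw -0.248 tilt [-0.0006  0.0003] q6 1.37 w 0.0521 ff 5.4 ft_tool [ 0.42 -0.3   2.82]
tool-axes to go [-0.0009  0.001   0.0278]
```

Now free below the previous contact height. Continue.

Call:
{"fn": "play_rows", "kwargs": {"increments": [[-0.22, 0, 0, 0.003, 0], [-0.22, 0, 0, 0.003, 0], [-0.22, 0, 0, 0.003, 0], [-0.22, 0, 0, 0, 0], [-0.22, 0, 0, 0, 0]]}}

```text
time_s: 24.8
eef_pos: [0.4541, -0.1611, 0.15]
ee_rot: [-3.117, 0.389, 0.001]
ft_force: [-1.1, -0.7, -2.4]
width: 0.0521
finger_force: 5.4
```

Call:
{"fn": "play_rows", "kwargs": {"increments": [[-0.22, 0, 0, 0.003, 0], [-0.22, 0, 0, 0.003, 0], [-0.22, 0, 0, 0.003, 0], [-0.22, 0, 0, 0, 0], [-0.22, 0, 0, 0, 0]]}}

```text
time_s: 25.3
eef_pos: [0.4541, -0.1611, 0.1411]
ee_rot: [-3.117, 0.389, 0.0]
ft_force: [0.1, 0.1, -3.1]
width: 0.0523
finger_force: 5.4
```

```bash
python3 -c "
from h import *
st((.4529,-.1617,.131))"
```

```text
t 25.3 tcp [ 0.4541 -0.1611  0.1411] yaw -0.2482 tilt [-0.0003  0.0002] q6 1.37 w 0.0523 ff 5.39 ft_tool [ 0.1  -0.09  3.11]
tool-axes to go [-0.001   0.0009  0.0101]
```

Call:
{"fn": "play_rows", "kwargs": {"increments": [[-0.22, 0, 0, 0.003, 0], [-0.22, 0, 0, 0.002, 0], [-0.22, 0, 0, 0.002, 0], [-0.22, 0, 0, 0, 0], [-0.22, 0, 0, 0, 0]]}}

```text
time_s: 25.8
eef_pos: [0.4542, -0.1611, 0.1342]
ee_rot: [-3.117, 0.389, 0.0]
ft_force: [-0.4, 0.5, -2.7]
width: 0.0522
finger_force: 5.4
```

Call:
{"fn": "play_rows", "kwargs": {"increments": [[-0.22, 0, 0, 0.002, 0], [-0.22, 0, 0, 0.001, 0], [-0.22, 0, 0, 0.001, 0], [-0.22, 0, 0, 0, 0], [-0.22, 0, 0, 0, 0]]}}

```text
time_s: 26.3
eef_pos: [0.4542, -0.1611, 0.1303]
ee_rot: [-3.117, 0.389, 0.0]
ft_force: [0.3, 0.1, -3.0]
width: 0.0518
finger_force: 5.4
```

Call:
{"fn": "play_rows", "kwargs": {"increments": [[-0.22, 0, 0, 0.002, 0], [-0.22, 0, 0, 0.001, 0], [-0.22, 0, 0, 0.001, 0], [-0.22, 0, 0, 0, 0], [-0.22, 0, 0, 0, 0]]}}

```text
time_s: 26.8
eef_pos: [0.4563, -0.1625, 0.1291]
ee_rot: [3.115, -0.389, 0.008]
ft_force: [-0.7, -2.7, 10.8]
width: 0.0519
finger_force: 8.5
```

The tips are on the floor. Ease up 2 mm, then open slowly.

Call:
{"fn": "play_rows", "kwargs": {"increments": [[-0.22, 0, 0, -0.002, 0], [-0.26, 0, 0, 0, 0], [-0.3, 0, 0, 0, 0], [-0.34, 0, 0, 0, 0], [-0.38, 0, 0, 0, 0]]}}

```text
time_s: 27.3
eef_pos: [0.4539, -0.1609, 0.1278]
ee_rot: [-3.117, 0.389, 0.002]
ft_force: [0.0, -0.5, -2.7]
width: 0.0589
finger_force: 4.7
```

Call:
{"fn": "play_rows", "kwargs": {"increments": [[-0.42, 0, 0, 0, 0], [-0.46, 0, 0, 0, 0], [-0.5, 0, 0, 0, 0], [-0.6, 0, 0, 0, 0], [-0.7, 0, 0, 0, 0]]}}

```text
time_s: 27.8
eef_pos: [0.4546, -0.1613, 0.1287]
ee_rot: [3.117, -0.389, 0.001]
ft_force: [0.3, 0.0, 0.4]
width: 0.0726
finger_force: 0.0
```

Call:
{"fn": "play_rows", "kwargs": {"increments": [[-0.8, 0, 0, 0, 0], [-0.9, 0, 0, 0, 0], [-1, 0, 0, 0, 0], [-1, 0, 0, 0, 0], [-1, 0, 0, 0, 0]]}}

```text
time_s: 28.3
eef_pos: [0.4542, -0.1611, 0.1283]
ee_rot: [3.117, -0.389, 0.0]
ft_force: [-0.4, 0.8, 0.2]
width: 0.0855
finger_force: 0.0
```

Run:
```python
from h import *
st((.4529,-.1617,.24))
s=get_image("scene");cv2.imwrite("pics/s14.png",s)
g=lambda f:cv2.cvtColor(cv2.imread(f),cv2.COLOR_BGR2GRAY)[192:215,350:375]
print(g("pics/scene0.png"));print(g("pics/s14.png"))
```

```text
t 28.3 tcp [ 0.4542 -0.1611  0.1283] yaw -0.2482 tilt [ 0. -0.] q6 1.37 w 0.0855 ff 0.0 ft_tool [-0.6  -0.69 -0.2 ]
tool-axes to go [-0.0011  0.0009 -0.1117]
[[184 200  86  33  38  45  29 111 169 156 163 176  72  78  67  52  34  45
   60  65  62  72 204 187 180]
 [181 196  94  27  39  39  43  57 173 164 159 127  62  69  57  41  46 100
   70  60  66  60 118 200 183]
 [184 190 178  21  41  42  38  35 136 177 166 143  74  48  50  41 101 131
  116  65  52  58  54 116 191]
 [186 189 196  71  24  37  37  33  65 195 174 149 126  80  60  62 125 124
  127 115  82  49  55  54 193]
 [196 194 196 189  19  41  36  44  32 127 132 144 136  95  71  84 129 124
  125 135 125 105  69  52 112]
 [193 192 194 200  78  24  38  42  31  83 126 138 123  85  75 122 134 129
  126 135 135 127 123  75  48]
 [198 186 189 201 190  34  28  33  50  77 153 140 110  81 104 133 126 133
  131 137 127 128 130 113  92]
 [183 194 198 166 152 107  44  56  70  70 129 126  94  77 133 140 132 132
  125 115 119 119 119 122 116]
 [156 165 141 127 125 126  66  64  71  65  79 136  75  92 143 133 130 121
  115 116 121 120 121 126 12
[... 3189 characters left out ...]
92  79  64  64  54  50  78  71  59  54
   53  47  53  31  69  52  56]
 [106 102  79  54  72 197 204  90  88  46  52  46  43  54  61  49  53  53
   54  52  51  29  30  36  47]
 [ 79  68  50  46 198 206 177  97  59  49  95  39  47  52  51  56  50  50
   50  49  46  37  30  33  41]
 [ 48  47  42  59 176 167 133  74  45  51 103  48  53  53  50  58  57  60
   49  50  55  50  46  49  50]
 [ 60  45  50 103 149 116  85  51  44  58 107  66  54  51  42  59  66  61
   47  53  51  55  52  56  53]
 [133  71  49 150 138 117 134  42  53  38  73  41  53  50  50  58  59  40
   48  49  57  57  59  55  57]
 [149  53 100 156 117 148  83  48  57  34  39  34  60  56  47  50  54  54
   55  54  58  57  54  55  56]]
```

The rivet is back at its original pixel (362,204). Lift clear.

Call:
{"fn": "play_rows", "kwargs": {"increments": [[-1, 0, 0, -0.01, 0], [-1, 0, 0, -0.02, 0], [-1, 0, 0, -0.03, 0], [-1, 0, 0, -0.03, 0], [-1, 0, 0, -0.03, 0]]}}

```text
time_s: 28.85
eef_pos: [0.4541, -0.1611, 0.2503]
ee_rot: [3.117, -0.389, 0.001]
ft_force: [0.7, 0.3, -0.0]
width: 0.0854
finger_force: 0.0
```

Call:
{"fn": "play_rows", "kwargs": {"increments": [[-1, 0, 0, -0.02, 0], [-1, 0, 0, 0, 0], [-1, 0, 0, 0, 0], [-1, 0, 0, 0, 0], [-1, 0, 0, 0, 0]]}}

```text
time_s: 29.35
eef_pos: [0.4536, -0.1608, 0.2668]
ee_rot: [-3.117, 0.389, 0.004]
ft_force: [-0.9, -0.5, 0.1]
width: 0.0853
finger_force: 0.0
```

Run:
```python
from h import *
np.set_printoptions(precision=4,suppress=True)
st()
s=get_image("scene");cv2.imwrite("pics/s15.png",s)
g=cv2.cvtColor(s,cv2.COLOR_BGR2GRAY)[202:207,358:366];print(g)
x,y,w,h=320,155,70,60
def red(im):
    m=cv2.inRange(cv2.cvtColor(im[y:y+h,x:x+w],cv2.COLOR_BGR2HSV),(0,190,70),(6,255,255));k,l,S,c=cv2.connectedComponentsWithStats(m)
    print([(S[i].tolist(),(c[i]+[x,y]).round(1).tolist()) for i in range(1,k) if S[i,4]>15])
red(cv2.imread("pics/scene0.png"));red(s)
m=cv2.inRange(cv2.cvtColor(s,cv2.COLOR_BGR2HSV),(5,190,70),(20,255,255))
for r in range(264,274): print("".join("#" if v else "." for v in m[r,248:275]))
```

```text
t 29.35 tcp [ 0.4536 -0.1608  0.2668] yaw -0.2482 tilt [-0.0023  0.0011] q6 1.37 w 0.0853 ff 0.0 ft_tool [-0.75  0.74 -0.15]
[[ 65  77  92 101  81  75  76 108]
 [ 72  90  82  71  51  56  75  65]
 [ 79  89  80  42  26  66  78  65]
 [ 72  83  79  23  35  83  82  84]
 [ 62  81  83  74  73  81  86  83]]
[([42, 11, 10, 30, 107], [367.6, 179.9]), ([31, 18, 8, 25, 78], [353.8, 184.4])]
[([42, 11, 10, 29, 107], [367.6, 180.6]), ([31, 19, 9, 25, 83], [354.2, 185.5])]
...........................
............#..............
............###............
.....###...#.####..........
.....#..#...#####..........
......#.####.####..........
......##.##.#####..........
......###########..........
......###########..........
......######.#####.........
```

The pliers stand in the pocket as they did at the start, the collar is still shut, and the robot is clear. Handing in.

```bash
python3 -c "
from rig import manip
print(manip.hand_in())"
```

```text
the job is handed in; nothing more can be done
None
```

I squeezed the collar shut with the pliers and stood them back in their pocket, then handed in at about 29 s. The last image still shows the lug held in, though I saw no distinct force drop for the click and the hand-in gave no verdict.

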